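# Pack the sample pot and clip the carry case shut

### The arm

A 6-joint arm with a two-finger parallel gripper is mounted at the origin on the work surface. World frame = base frame: x ahead of the robot, y to its left, z up, the work surface at z = 0. Lengths are in mm, angles in rad, forces in N, time in s.
With the tool pointing down it reaches from about 275 to 1000 mm from the base axis. Payload 8.4 kg.
Tool frame: the origin (TCP) lies at the very end of the fingers, on their centre line; the grasp point (between the pads) lies 19 mm behind it; z points along the fingers, y is the line along which they close (so a half turn about z gives the same grasp; the last joint's range is limited). The gripper opens to 85 mm and grips with 20 to 120 N. Pads are 22 mm wide; open, the fingers measure 114 mm over their backs; the gripper's body (76 mm by 85 mm) begins 54 mm behind the grasp point. The pads swing forward as they close: fully open they stand 13 mm farther back than shut.
Start: joints at [-1.295, 0.353, 1.633, -0, 1.155, -0.002], TCP at [171.399, -601.041, 231.281] pointing down, gripper open.
Joint ranges: [-2.63, 2.63], [-0.92, 2.1], [0.06, 2.66], [-1.3, 4.44], [0, 2.69], [-3.02, 3.02]. Speed limits (rad/s): [2.22, 2.22, 2.79, 3.14, 3.14, 3.14].

### API

Orientations are given as [roll, pitch, yaw] about the fixed x, y, z axes, in that order (R = Rz(yaw) Ry(pitch) Rx(roll)).
In Python, from rig import r, vision gives the robot as it stands. The module is installed in compiled form; this text tells all that it offers.
- The arm moves only by the tool play_rows, never from a script. Its argument "steps" is a list of rows, each an object with "delta_pos": the shift along the tool's x, y, z in cm, a list of three; "yaw": the turn about the tool's z in rad; "jaw": the opening in per cent of the stroke, from 0 (shut) to 100 (fully open). A call has exactly 8 rows; each row is the pose to reach, as a shift and turn from the pose commanded when the call began, along the tool's axes at that moment; what a row does not reach only later rows make up. A row lasts 1/10 s, in which the tool goes at most 50 mm and 8.59 degrees, less where a joint would pass 70% of its speed; a pose out of reach is approached as far as the arm can. A call with a gripper value outside its range is refused whole. The fingers move at their own pace and stop on an object; "grip_force" is the grip in N (left out, the last holds). Time passes only in rows, so rows that repeat a pose let the fingers close, or fill a call up. It gives the time, the measured TCP pose, the force, the opening and the grip force at its end, in the units of the state.
- r.sense(): the state, without advancing time (a new reading comes with each control period).
- vision.grab_frame(name): name is "scene" or "top"; returns (picture, depth): 384x512x3 uint8, red, green, blue; 384x512 float32, mm along the optical axis (not along the pixel's ray), 0 where there is no reading.
- vision.calibration(name): a dict with "mtx" (3x3 intrinsics, pixels), "extrinsics" (4x4, takes a point from camera to world coordinates). Camera axes: x right, y down, z forward; pixel columns grow to the right and rows downward; lengths in mm; the calibration is good to about 2 mm. A picture is of the moment at which its call begins. calibration takes no time and is no camera call.
- r.sign_off(): hands the job in; it is judged then, once.
Trained networks look in the newest picture that a camera, given by its name, has taken for a name from the list of things; names that differ only in an ending like _2 or _b are one class to them, and where a whole thing is asked for, a point or a joint stands for the part that bears it (a point fixed in the world has none). Each returns a list of dicts, best first, with "conf" (0 to 1); they miss things now and then, are a little off and sometimes report something else, mostly with a low value. They report only what shows in the picture. A call takes as long as a camera call. They do not tell look-alikes from the thing itself.
- vision.cut_out(camera, thing): "region" (384x512 bool, what is visible of it) and "uv" ([column, row] in pixels, amid what is visible of it).
- vision.landmark_of(camera, thing): "uv" ([column, row] in pixels: a listed point, or the origin of a listed thing).
The state is a dict: "clock": time; "qpos": joint angles; "qvel": joint speeds; "joint_efforts": joint torques, N m; "eef_pos": TCP position; "tcp_rot": TCP orientation; "contact_force": force on the tool from outside, world axes, zero at the start; "wrist_torque": the same for the moment, N m; "opening": opening from 0.0 (shut) to 1.0 (fully open); "grasp_force": force on a finger pad.
Only numpy, scipy, OpenCV 4.12 (cv2) and the standard library are available. Lean on these libraries where they do the work, as an engineer would, in place of code of your own. Each camera call takes 0.05 s, during which the arm holds its last target. There are 200 camera calls.

### The job

Put the blue-capped sample pot into the white carry case, standing upright on the case's floor, and keep it upright on the way. Then swing the blue lid shut and press its front edge down until the orange tab clips behind the black rim bar and the lid stays fully closed. Leave the yellow-capped and red-capped pots standing where they are.

Things in the scene. Friction and masses are not known exactly. Their poses are not given: they have to be found in the camera images.
- pot_blue: The pot to pack: plastic sample pot, a plain upright cylinder 44 mm in diameter and 52 mm high: white body, blue screw cap (top 13 mm). Origin at the centre of its underside, z up. Loose, about 80 g.
- pot_yellow: Another pot, to be left alone: plastic sample pot, a plain upright cylinder 44 mm in diameter and 52 mm high: white body, yellow screw cap (top 13 mm). Origin at the centre of its underside, z up. Loose, about 80 g.
- pot_red: Another pot, to be left alone: plastic sample pot, a plain upright cylinder 44 mm in diameter and 52 mm high: white body, red screw cap (top 13 mm). Origin at the centre of its underside, z up. Loose, about 80 g.
- case: White open-topped carry case, fixed to the bench, 105 mm (its x) by 165 mm (its y), rim 66 mm high, walls and floor 6 mm thick (inside 93 by 153 mm, floor at 6 mm, dark mat on it). Origin at the centre of its underside on the bench, z up; -x is its front, roughly towards the robot. In front of the front wall, a black bar (the rim) 8 mm thick and 80 mm wide runs along y, its centre at x = -73 mm, z = 58 mm; the lid's tab drops into the gap between bar and wall.
- case_lid (a joint): Angle of the blue lid about its hinge, rad: 0 shut and level, 1.57 upright, 2.3 its stop, leaning back (to +x of the case). The lid starts open, leaning back past upright. A stiff hinge (about 0.04 N m) holds it where it is left while steep; below about 0.6 rad it may sink by its own weight, but then its tab rests on the black bar and the lid stands about 0.12 rad ajar; some 5 to 10 N straight down near the front edge snaps the tab past the bar.
- lid_hinge (a point): Point on the hinge line, at the middle of the case's rear (+x) rim: x = 52.5 mm, y = 0, z = 66.5 mm in the case's frame. The hinge runs along the case's y. It is on the lid's underside; the point turns with the lid.
- lid_front (a point): Middle of the lid's front edge on its outer face (the upper face when shut). The lid is a plain blue plate 122 mm from hinge line to front edge, 165 mm wide, 6 mm thick, with a white thumb patch near the front edge; shut, its outer face is 72.5 mm above the bench. The orange tab, 50 mm wide, reaches about 20 mm below the lid's underside from 4 mm behind the front edge. The point's axes turn with the lid: -x from the hinge to the front edge, z out of the outer face.
Things that resemble listed ones, but are neither listed nor needed, are in the scene too. What is shaped like the pot_blue but green is not meant.

How it is judged:
By the outcome, as a careful person would: the job done as asked, in the order asked, and still so for the second after the job is handed in, with the robot touching nothing.
It also fails if it takes over 61 s, if anything falls off the work surface, if the arm or the gripper's body presses on something with over 40 N, if the wrist force passes 120 N, or if a joint passes its speed limit or range.

## Working session

There is one attempt and no reset: what is moved stays moved. The work goes in short steps, Python scripts to look and compute and a tool call to move; the robot and the scene stay as the last step left them, time stands still between calls to the robot, and variables do not carry over. Pictures are saved under pics/ and viewed, at most 10 in all, crops included, and the job is handed in when it is done.

Besides the shell and the picture viewer there is one more tool, called after "Call:" by a JSON object that holds its "fn" and its "kwargs", one argument or row to a line. play_rows: Moves the arm, as the interface text tells. Its arguments: {"type":"object","properties":{"steps":{"type":"array"},"grip_force":{"type":"number"}},"required":["steps"]}

```bash
mkdir -p pics; cat > h.py <<'E'
import numpy as np, cv2
from rig import r, vision
def pts(cam,depth,mask):
    c=vision.calibration(cam);K=np.array(c["mtx"]);T=np.array(c["extrinsics"])
    v,u=np.nonzero(mask&(depth>0));z=depth[v,u]
    P=np.stack([(u-K[0,2])*z/K[0,0],(v-K[1,2])*z/K[1,1],z],1)
    return P@T[:3,:3].T+T[:3,3]
def proj(cam,p):
    c=vision.calibration(cam);K=np.array(c["mtx"]);T=np.array(c["extrinsics"])
    q=K@(T[:3,:3].T@(np.array(p)-T[:3,3]));return q[:2]/q[2]
E
python3 - <<'E'
from h import *
ims=[]
for cam in ["scene","top"]:
    im,d=vision.grab_frame(cam);np.savez(f"{cam}0.npz",im=im,d=d);ims.append(im)
    print(cam,np.array(vision.calibration(cam)["extrinsics"]).round(2).tolist())
    for t in ["pot_blue","pot_yellow","pot_red","case","case_lid"]:
        for o in vision.cut_out(cam,t)[:3]:
            P=pts(cam,d,o["region"])
            print(t,round(o["conf"],2),np.round(o["uv"]),len(P),np.percentile(P,[2,50,98],axis=0).round().tolist() if len(P) else "")
    for t in ["case","lid_hinge","lid_front"]:
        for o in vision.landmark_of(cam,t)[:2]:print(t,round(o["conf"],2),np.round(o["uv"],1))
for n,im in zip("st",ims): cv2.imwrite(f"pics/{n}0.png",cv2.resize(im[:,:,::-1],(800,600)))
print(r.sense())
E
```

```text
scene [[-0.11, 0.82, -0.56, 983.56], [0.99, 0.09, -0.05, 15.48], [0.01, -0.56, -0.83, 796.16], [0.0, 0.0, 0.0, 1.0]]
pot_blue 0.97 [154. 232.] 472 [[584.0, -273.0, 4.0], [611.0, -250.0, 50.0], [625.0, -234.0, 54.0]]
pot_blue 0.73 [234. 220.] 460 [[534.0, -96.0, 0.0], [565.0, -74.0, 50.0], [577.0, -55.0, 54.0]]
pot_blue 0.71 [194. 217.] 466 [[540.0, -198.0, -0.0], [569.0, -165.0, 50.0], [582.0, -146.0, 54.0]]
pot_yellow 0.64 [150. 193.] 455 [[457.0, -335.0, -1.0], [516.0, -288.0, 49.0], [529.0, -271.0, 54.0]]
pot_red 0.77 [207. 185.] 412 [[443.0, -172.0, -0.0], [473.0, -151.0, 49.0], [483.0, -133.0, 54.0]]
case 0.94 [364. 220.] 4484 [[457.0, 123.0, 2.0], [577.0, 204.0, 61.0], [628.0, 293.0, 187.0]]
case_lid 0.67 [368. 228.] 1703 [[576.0, 119.0, 72.0], [606.0, 197.0, 155.0], [631.0, 271.0, 189.0]]
case 0.74 [353.3 225. ]
lid_hinge 0.67 [358.8 232.6]
lid_front 0.69 [367.  223.1]
top [[0.01, -0.99, 0.16, 391.02], [-1.0, -0.01, -0.01, -22.55], [0.01, -0.16, -0.99, 902.14], [0.0, 0.0, 0.0, 1.0]]
pot_blue 0.76 [276. 179.] 440 [[534.0, -97.0, 1.0], [552.0, -72.0, 52.0], [576.0, -51.0, 55.0]]
[... 862 characters left out ...]
.4 126.2]
{'clock': 0.9, 'qpos': array([-1.29539263e+00,  3.52980116e-01,  1.63339882e+00, -3.13180830e-05,
        1.15520101e+00, -2.39225386e-03]), 'qvel': array([ 0.00024741,  0.00084305, -0.00068226, -0.00225363, -0.00041646,
       -0.00130623]), 'joint_efforts': array([-2.87248782e-03, -6.05155921e+01, -3.42442667e+01,  1.20435684e-04,
        1.08229033e-03,  2.82344234e-05]), 'eef_pos': array([ 171.39424856, -601.04397948,  231.29390192]), 'tcp_rot': array([3.14158001e+00, 2.86826481e-05, 2.77808594e-01]), 'contact_force': array([-0.14457522,  0.0726364 ,  0.14039836]), 'wrist_torque': array([ 0.00555997, -0.01947384, -0.02925377]), 'grasp_force': 0.0, 'opening': 0.9997991262906969}
```

View pics/s0.png

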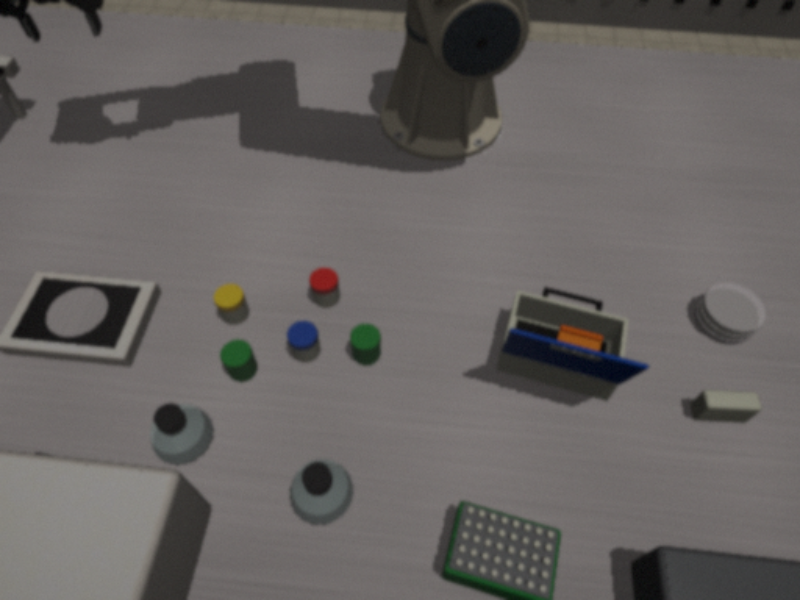

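View pics/t0.png

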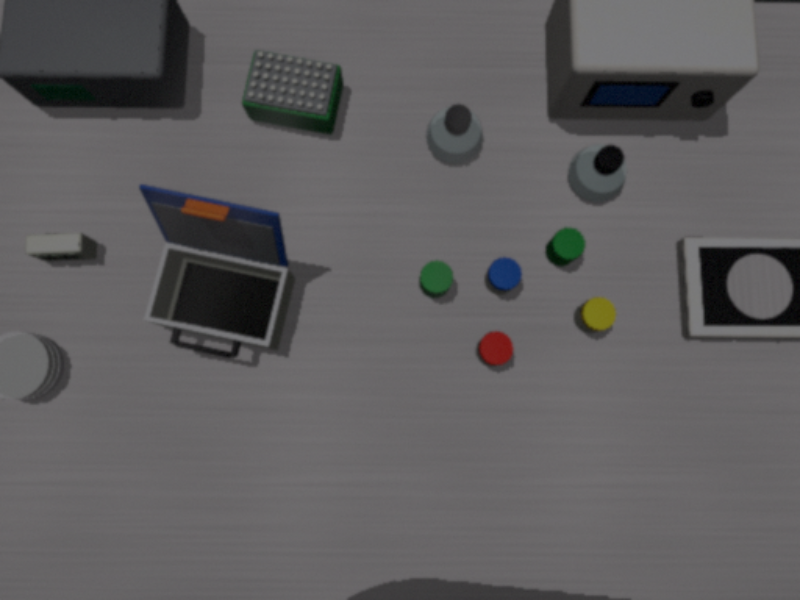

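The scene view (800×600) shows three blue/green pots: green (237,355), blue (302,335), green (365,340). Yellow is at (229,297) and red at (323,280), and the case with its lid open is near (570,345). The top view shows green (437,277), blue (505,274), green (568,245), yellow (599,313) and red (496,348). Of the three candidates, only the one at top (505,274) has a blue cap. I'll confirm it in a crop and measure.

```bash
cat > m.py <<'E'
from h import *
def cap(cam,im,d,lo=(105,120,50),hi=(130,255,255),box=None):
    hsv=cv2.cvtColor(im,cv2.COLOR_RGB2HSV);m=cv2.inRange(hsv,lo,hi)>0
    n,l,s,c=cv2.connectedComponentsWithStats(m.astype(np.uint8))
    for i in range(1,n):
        if s[i,4]>60:
            P=pts(cam,d,l==i);t=P[np.abs(P[:,2]-52)<5]
            cc=cv2.minEnclosingCircle(t[:,:2].astype(np.float32)) if len(t)>20 else None
            print(cam,"blue blob",c[i].round(),s[i,4],P.mean(0).round(1),t.mean(0).round(1) if len(t) else "",cc)
if __name__=="__main__":
    for cam in ["top","scene"]:
        f=np.load(f"{cam}0.npz");im,d=f["im"],f["d"];cap(cam,im,d)
        P=pts(cam,d,d>0);v,u=np.nonzero(d>0)
        b=(P[:,0]>420)&(P[:,0]<680)&(P[:,1]>90)&(P[:,1]<330);Q=P[b];col=im[v[b],u[b]].astype(int)
        rim=(np.abs(Q[:,2]-66)<4)&(col.min(1)>75)
        print(cam,rim.sum(),cv2.minAreaRect(Q[rim][:,:2].astype(np.float32)),Q[rim].mean(0))
        L=Q[Q[:,2]>80];c=L.mean(0);n=np.linalg.svd(L-c)[2][2];print("lid",c,n,L.max(0))
        if cam=="top": print("rimcol",np.percentile(col[np.abs(Q[:,2]-66)<4],[10,50,90],axis=0)); np.save("rim.npy",Q[rim])
        if cam=="top":
            w=cv2.cvtColor(im,cv2.COLOR_RGB2BGR);a=cv2.resize(w[130:240,250:410],(640,440),interpolation=cv2.INTER_CUBIC)
            cv2.imwrite("pics/crop.png",cv2.convertScaleAbs(a,alpha=1.6))
E
python3 m.py
```

```text
top blue blob [146. 133.] 290 [609.  175.1 176.7]  None
top blue blob [323. 175.] 339 [ 559.6 -163.2   51.9] [ 559.8 -163.3   52. ] ((560.0645141601562, -163.50439453125), 22.059677124023438)
top 810 ((526.9439086914062, 215.33425903320312), (166.21905517578125, 105.93012237548828), 78.44499206542969) [527.31707696 215.27309816  66.24195298]
lid [598.77415629 197.73525025 141.30102425] [-0.9378715   0.18747222  0.2919781 ] [634.35600402 283.17062925 193.22027284]
rimcol [[ 38.   37.   37.4]
 [108.  108.  110. ]
 [117.  117.  119. ]]
scene blue blob [193. 214.] 250 [ 564.  -166.7   51.3] [ 563.8 -166.8   51.5] ((563.193603515625, -167.1500701904297), 21.3133487701416)
scene blue blob [368. 222.] 285 [614.3 191.1 174.9] [544.6 285.5  47.3] None
scene 341 ((499.4449157714844, 214.95684814453125), (170.3768768310547, 98.89287567138672), 84.4872817993164) [491.78888741 218.78723104  65.4298084 ]
lid [607.20436259 195.63660114 150.09220102] [ 0.95618284 -0.19620775 -0.21729447] [635.9130943  277.98295224 191.30945994]
```

View pics/crop.png

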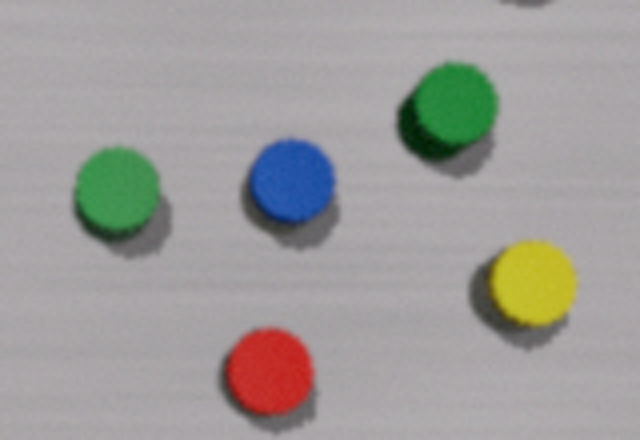

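The crop confirms that the pot at crop (292,180), top pixel (323,175), is the only blue-capped one. The others are green (118,190), green (456,103), yellow (533,282) and red (270,370). The pot is at about (561,-164), top at z 52 and radius 22. The case centre is (527,215) with yaw about -0.2, and its 166×106 size matches.

Call:
{"fn": "play_rows", "kwargs": {
  "steps": [
    {"delta_pos": [3, -2, 0], "yaw": -0.1, "jaw": 80},
    {"delta_pos": [6, -4, 0], "yaw": -0.2, "jaw": 80},
    {"delta_pos": [9.5, -6, 0], "yaw": -0.3, "jaw": 80},
    {"delta_pos": [13, -8, 0], "yaw": -0.42, "jaw": 80},
    {"delta_pos": [16.5, -10, 0], "yaw": -0.54, "jaw": 80},
    {"delta_pos": [20, -12, 0], "yaw": -0.66, "jaw": 80},
    {"delta_pos": [23, -14, 0], "yaw": -0.78, "jaw": 80},
    {"delta_pos": [25, -16, 0], "yaw": -0.84, "jaw": 80}
  ],
  "grip_force": 40
}}

```text
clock: 1.7
eef_pos: [369.5, -377.3, 231.4]
tcp_rot: [3.141, -0.0, 1.123]
contact_force: [0.7, -0.5, -0.1]
opening: 0.799
grasp_force: 0.0
```

Call:
{"fn": "play_rows", "kwargs": {
  "steps": [
    {"delta_pos": [4, 1, 0], "yaw": -0.12, "jaw": 80},
    {"delta_pos": [8, 2.2, 0], "yaw": -0.24, "jaw": 80},
    {"delta_pos": [12, 3.5, 2], "yaw": -0.36, "jaw": 80},
    {"delta_pos": [16, 4.7, 4], "yaw": -0.48, "jaw": 80},
    {"delta_pos": [20, 5.9, 6], "yaw": -0.6, "jaw": 80},
    {"delta_pos": [24, 7, 8.5], "yaw": -0.72, "jaw": 80},
    {"delta_pos": [26.5, 7.7, 11], "yaw": -0.83, "jaw": 80},
    {"delta_pos": [27.5, 7.9, 12], "yaw": -0.83, "jaw": 80}
  ]
}}

```text
clock: 2.5
eef_pos: [559.7, -163.7, 109.1]
tcp_rot: [-3.14, -0.002, 1.952]
contact_force: [0.4, -0.2, -0.1]
opening: 0.801
grasp_force: 0.0
```

```bash
cat >> h.py <<'E'
def go(x,y,z,yaw):
    s=r.sense();w=s["tcp_rot"][2];dx,dy=x-s["eef_pos"][0],y-s["eef_pos"][1];c,n=np.cos(w),np.sin(w)
    print("at",s["clock"],s["eef_pos"].round(1),round(w,3),"delta cm",np.round([(dx*c+dy*n)/10,(dx*n-dy*c)/10,(s["eef_pos"][2]-z)/10],2),"yaw",round(w-yaw,3))
E
python3 - <<'E'
from h import *; import m
go(561,-164.5,13,1.95)
im,d=vision.grab_frame("top");m.cap("top",im,d)
im,d=vision.grab_frame("scene");m.cap("scene",im,d)
go(561,-164.5,13,1.95)
E
```

```text
at 2.5 [ 559.7 -163.7  109.1] 1.952 delta cm [-0.12  0.09  9.61] yaw 0.002
top blue blob [153. 138.] 356 [602.6 164.5 164. ]  None
scene blue blob [194. 216.] 154 [ 570.6 -163.5   53.5] [ 569.7 -164.4   51.4] ((564.7651977539062, -165.87254333496094), 20.15103530883789)
scene blue blob [367. 222.] 298 [611.5 190.5 170.9]  None
at 2.6 [ 558.8 -164.8  109.9] 1.947 delta cm [-0.05  0.21  9.69] yaw -0.003
```

Call:
{"fn": "play_rows", "kwargs": {
  "steps": [
    {"delta_pos": [-0.1, 0.2, 3], "yaw": 0, "jaw": 80},
    {"delta_pos": [-0.1, 0.2, 6], "yaw": 0, "jaw": 80},
    {"delta_pos": [-0.1, 0.2, 8.5], "yaw": 0, "jaw": 80},
    {"delta_pos": [-0.1, 0.2, 9.6], "yaw": 0, "jaw": 80},
    {"delta_pos": [-0.1, 0.2, 9.6], "yaw": 0, "jaw": 80},
    {"delta_pos": [-0.1, 0.2, 9.6], "yaw": 0, "jaw": 60},
    {"delta_pos": [-0.1, 0.2, 9.6], "yaw": 0, "jaw": 45},
    {"delta_pos": [-0.1, 0.2, 9.6], "yaw": 0, "jaw": 40}
  ],
  "grip_force": 40
}}

```text
clock: 3.4
eef_pos: [562.6, -166.8, 17.1]
tcp_rot: [3.14, 0.002, 1.948]
contact_force: [-1.2, -1.5, 7.2]
opening: 0.505
grasp_force: 40.8
```

Call:
{"fn": "play_rows", "kwargs": {
  "steps": [
    {"delta_pos": [0, 0, 0], "yaw": 0, "jaw": 30},
    {"delta_pos": [0, 0, 0], "yaw": 0, "jaw": 30},
    {"delta_pos": [0, 0, 0], "yaw": 0, "jaw": 30},
    {"delta_pos": [0, 0, 0], "yaw": 0, "jaw": 30},
    {"delta_pos": [0, 0, -1], "yaw": 0, "jaw": 30},
    {"delta_pos": [0, 0, -3], "yaw": 0, "jaw": 30},
    {"delta_pos": [0, 0, -5], "yaw": 0, "jaw": 30},
    {"delta_pos": [0, 0, -7], "yaw": 0, "jaw": 30}
  ]
}}

```text
clock: 4.2
eef_pos: [561.7, -166.1, 87.0]
tcp_rot: [3.141, 0.0, 1.948]
contact_force: [1.1, 0.1, -0.0]
opening: 0.504
grasp_force: 40.7
```

Call:
{"fn": "play_rows", "kwargs": {
  "steps": [
    {"delta_pos": [0, 0, -2], "yaw": 0, "jaw": 30},
    {"delta_pos": [0, 0, -4], "yaw": 0, "jaw": 30},
    {"delta_pos": [0, 0, -6], "yaw": 0, "jaw": 30},
    {"delta_pos": [0, 0, -8], "yaw": 0, "jaw": 30},
    {"delta_pos": [0, 0, -9], "yaw": 0, "jaw": 30},
    {"delta_pos": [0, 0, -9], "yaw": 0, "jaw": 30},
    {"delta_pos": [0, 0, -9], "yaw": 0, "jaw": 30},
    {"delta_pos": [0, 0, -9], "yaw": 0, "jaw": 30}
  ]
}}

```text
clock: 5.0
eef_pos: [560.9, -165.9, 174.3]
tcp_rot: [-3.14, -0.001, 1.948]
contact_force: [-0.2, 0.1, -0.3]
opening: 0.504
grasp_force: 40.7
```

```bash
python3 - <<'E'
from h import *; import m
im,d=vision.grab_frame("scene");m.cap("scene",im,d)
m1=np.zeros(d.shape,bool);p=proj("scene",[562,-166,190]).astype(int);print(p)
for o in vision.cut_out("scene","pot_blue")[:4]:
    P=pts("scene",d,o["region"]);print(o["conf"],o["uv"],np.percentile(P,[3,50,97],axis=0).round().tolist())
cv2.imwrite("pics/g.png",cv2.resize(im[p[1]-60:p[1]+70,p[0]-80:p[0]+80,::-1],(640,520)))
# case centre target, a bit to front
a=-0.2;ex=np.array([np.cos(a),np.sin(a)]);t=np.array([527,215.3])-8*ex;print(t,r.sense()["contact_force"])
go(t[0],t[1],177,np.pi-0.2)
E
```

```text
scene blue blob [368. 222.] 298 [612.5 190.9 172. ] [544.4 285.6  47.1] None
[184 177]
0.79 [153.6, 228.0] [[583.0, -274.0, 2.0], [610.0, -250.0, 50.0], [624.0, -234.0, 54.0]]
0.77 [233.9, 219.9] [[538.0, -94.0, 7.0], [565.0, -74.0, 50.0], [576.0, -55.0, 54.0]]
0.73 [193.0, 185.0] [[554.0, -186.0, 159.0], [571.0, -149.0, 184.0], [617.0, -144.0, 240.0]]
[519.15946738 216.88935465] [-0.57359306  0.70274973 -0.46754531]
at 5.1 [ 561.  -165.9  174.3] 1.948 delta cm [37.13 10.21 -0.27] yaw -0.994
```

View pics/g.png

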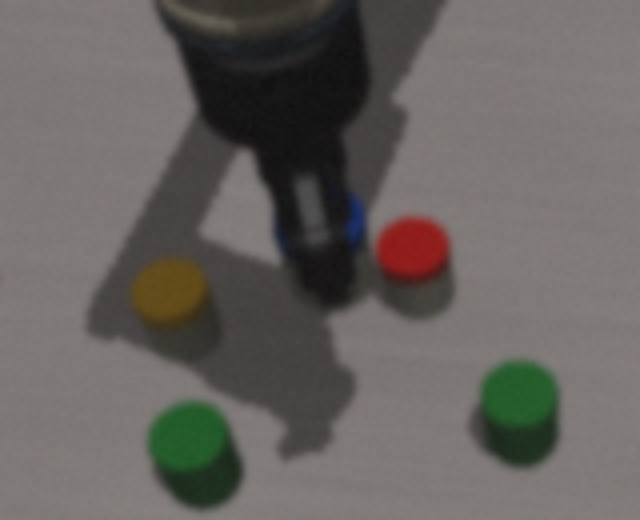

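The crop shows the pot gripped upright between the fingers, with its blue cap at (320,225). The red (413,250), yellow (170,295) and green pots are still standing. I'll carry it over to the case.

Call:
{"fn": "play_rows", "kwargs": {
  "steps": [
    {"delta_pos": [1, 0.8, -0.3], "yaw": -0.05, "jaw": 30},
    {"delta_pos": [3, 2, -0.3], "yaw": -0.12, "jaw": 30},
    {"delta_pos": [6, 3.5, -0.3], "yaw": -0.2, "jaw": 30},
    {"delta_pos": [9, 5, -0.3], "yaw": -0.28, "jaw": 30},
    {"delta_pos": [12, 6, -0.3], "yaw": -0.36, "jaw": 30},
    {"delta_pos": [15, 7, -0.3], "yaw": -0.44, "jaw": 30},
    {"delta_pos": [18, 8, -0.3], "yaw": -0.52, "jaw": 30},
    {"delta_pos": [20, 8.5, -0.3], "yaw": -0.58, "jaw": 30}
  ]
}}

```text
clock: 5.9
eef_pos: [566.7, 54.0, 178.2]
tcp_rot: [3.141, -0.001, 2.534]
contact_force: [0.0, 0.1, -0.6]
opening: 0.507
grasp_force: 40.8
```

```bash
python3 -c "
from h import *
go(519,217,177,np.pi-.2)"
```

```text
at 5.9 [566.7  54.  178.2] 2.534 delta cm [13.22 10.67  0.12] yaw -0.407
```

Call:
{"fn": "play_rows", "kwargs": {
  "steps": [
    {"delta_pos": [1.5, 0, 0], "yaw": -0.05, "jaw": 30},
    {"delta_pos": [4, 1, 0], "yaw": -0.12, "jaw": 30},
    {"delta_pos": [7, 3, 0], "yaw": -0.19, "jaw": 30},
    {"delta_pos": [9.5, 5.5, 0], "yaw": -0.26, "jaw": 30},
    {"delta_pos": [11.5, 8, 0], "yaw": -0.33, "jaw": 30},
    {"delta_pos": [12.8, 10, 0], "yaw": -0.39, "jaw": 30},
    {"delta_pos": [13.2, 10.7, 0], "yaw": -0.41, "jaw": 30},
    {"delta_pos": [13.2, 10.7, 0], "yaw": -0.41, "jaw": 30}
  ]
}}

```text
clock: 6.7
eef_pos: [520.5, 215.9, 178.1]
tcp_rot: [-3.142, -0.0, 2.941]
contact_force: [0.2, -0.5, -1.2]
opening: 0.504
grasp_force: 40.8
```

```bash
python3 -c "
from h import *
go(519,217,25,np.pi-.2)"
```

```text
at 6.7 [520.5 215.9 178.1] 2.941 delta cm [ 0.17  0.08 15.31] yaw -0.001
```

Call:
{"fn": "play_rows", "kwargs": {
  "steps": [
    {"delta_pos": [0.1, 0.1, 2], "yaw": 0, "jaw": 30},
    {"delta_pos": [0.1, 0.1, 5], "yaw": 0, "jaw": 30},
    {"delta_pos": [0.1, 0.1, 8], "yaw": 0, "jaw": 30},
    {"delta_pos": [0.1, 0.1, 11], "yaw": 0, "jaw": 30},
    {"delta_pos": [0.1, 0.1, 13.5], "yaw": 0, "jaw": 30},
    {"delta_pos": [0.1, 0.1, 14.5], "yaw": 0, "jaw": 30},
    {"delta_pos": [0.1, 0.1, 14.9], "yaw": 0, "jaw": 30},
    {"delta_pos": [0.1, 0.1, 14.9], "yaw": 0, "jaw": 30}
  ]
}}

```text
clock: 7.5
eef_pos: [520.2, 215.5, 29.6]
tcp_rot: [3.142, 0.0, 2.937]
contact_force: [-0.2, -0.1, 0.1]
opening: 0.505
grasp_force: 40.8
```

Call:
{"fn": "play_rows", "kwargs": {
  "steps": [
    {"delta_pos": [0, 0, 0.1], "yaw": 0, "jaw": 30},
    {"delta_pos": [0, 0, 0.2], "yaw": 0, "jaw": 30},
    {"delta_pos": [0, 0, 0.3], "yaw": 0, "jaw": 30},
    {"delta_pos": [0, 0, 0.3], "yaw": 0, "jaw": 30},
    {"delta_pos": [0, 0, 0.4], "yaw": 0, "jaw": 30},
    {"delta_pos": [0, 0, 0.4], "yaw": 0, "jaw": 30},
    {"delta_pos": [0, 0, 0.5], "yaw": 0, "jaw": 30},
    {"delta_pos": [0, 0, 0.5], "yaw": 0, "jaw": 30}
  ]
}}

```text
clock: 8.3
eef_pos: [519.8, 215.8, 24.1]
tcp_rot: [-3.141, -0.0, 2.938]
contact_force: [-0.3, -0.1, -0.4]
opening: 0.505
grasp_force: 40.8
```

Call:
{"fn": "play_rows", "kwargs": {
  "steps": [
    {"delta_pos": [0, 0, 0.05], "yaw": 0, "jaw": 30},
    {"delta_pos": [0, 0, 0.1], "yaw": 0, "jaw": 30},
    {"delta_pos": [0, 0, 0.1], "yaw": 0, "jaw": 30},
    {"delta_pos": [0, 0, 0.15], "yaw": 0, "jaw": 30},
    {"delta_pos": [0, 0, 0.15], "yaw": 0, "jaw": 30},
    {"delta_pos": [0, 0, 0.2], "yaw": 0, "jaw": 30},
    {"delta_pos": [0, 0, 0.2], "yaw": 0, "jaw": 30},
    {"delta_pos": [0, 0, 0.2], "yaw": 0, "jaw": 30}
  ]
}}

```text
clock: 9.1
eef_pos: [519.9, 215.8, 23.1]
tcp_rot: [3.142, 0.0, 2.938]
contact_force: [-2.9, -1.8, 11.8]
opening: 0.505
grasp_force: 42.1
```

Call:
{"fn": "play_rows", "kwargs": {
  "steps": [
    {"delta_pos": [0, 0, 0.1], "yaw": 0, "jaw": 60},
    {"delta_pos": [0, 0, 0.1], "yaw": 0, "jaw": 70},
    {"delta_pos": [0, 0, 0.1], "yaw": 0, "jaw": 80},
    {"delta_pos": [0, 0, 0.1], "yaw": 0, "jaw": 80},
    {"delta_pos": [0, 0, 0.1], "yaw": 0, "jaw": 80},
    {"delta_pos": [0, 0, -1], "yaw": 0, "jaw": 80},
    {"delta_pos": [0, 0, -3], "yaw": 0, "jaw": 80},
    {"delta_pos": [0, 0, -5], "yaw": 0, "jaw": 80}
  ]
}}

```text
clock: 9.9
eef_pos: [519.7, 215.7, 73.3]
tcp_rot: [-3.141, -0.0, 2.938]
contact_force: [0.8, 0.5, -0.4]
opening: 0.797
grasp_force: 0.0
```

Call:
{"fn": "play_rows", "kwargs": {
  "steps": [
    {"delta_pos": [0, 0, -4], "yaw": 0, "jaw": 80},
    {"delta_pos": [0, 0, -8], "yaw": 0, "jaw": 80},
    {"delta_pos": [0, 0, -12], "yaw": 0, "jaw": 60},
    {"delta_pos": [0, 0, -16], "yaw": 0, "jaw": 30},
    {"delta_pos": [0, 0, -20], "yaw": 0, "jaw": 0},
    {"delta_pos": [0, 0, -21], "yaw": 0, "jaw": 0},
    {"delta_pos": [0, 0, -21], "yaw": 0, "jaw": 0},
    {"delta_pos": [0, 0, -21], "yaw": 0, "jaw": 0}
  ]
}}

```text
clock: 10.7
eef_pos: [519.2, 215.5, 281.4]
tcp_rot: [-3.141, -0.001, 2.938]
contact_force: [-0.6, -0.1, 0.1]
opening: 0.0
grasp_force: 0.0
```

```bash
python3 - <<'E'
from h import *; import m
im,d=vision.grab_frame("scene");m.cap("scene",im,d)
im2,d2=vision.grab_frame("top");m.cap("top",im2,d2)
a=im[150:290,290:450,::-1];b=im2[100:240,70:230,::-1]
cv2.imwrite("pics/p.png",cv2.resize(np.hstack([a,b]),(800,350)))
for cam,d in (("scene",d),("top",d2)):
  P=pts(cam,d,d>0);L=P[(P[:,0]>550)&(P[:,0]<680)&(P[:,1]>90)&(P[:,1]<330)&(P[:,2]>90)&(P[:,2]<198)];c=np.median(L,0)
  n=np.linalg.svd(L-L.mean(0))[2][2];print(c,n,np.percentile(L,[1,99],axis=0))
a=-.2;ex=np.array([np.cos(a),np.sin(a)])
go(527+150*ex[0],215.3+150*ex[1],230,np.pi-.2)
E
```

```text
scene blue blob [366. 219.] 374 [591.2 194.3 148.4] [513.6 204.   55.5] ((517.653564453125, 212.66314697265625), 22.86257553100586)
top blue blob [145. 135.] 395 [606.7 178.  168.3]  None
top blue blob [138. 192.] 405 [519.  218.9  55.6] [517.1 215.4  55.4] ((518.7850341796875, 218.8826904296875), 23.012001037597656)
[607.63953506 196.07012902 164.17804135] [ 0.95913512 -0.19686736 -0.20323153] [[580.92817276 115.77768515  91.8230088 ]
 [633.26602958 272.82153059 189.86217352]]
[599.52699725 195.81947277 146.6204072 ] [-0.93874665  0.18775932  0.28896568] [[572.46049859 119.24303165  91.44553166]
 [629.5197111  278.65711341 190.47125081]]
at 10.8 [518.9 215.4 280.5] 2.938 delta cm [-15.79   0.21   5.05] yaw -0.004
```

View pics/p.png

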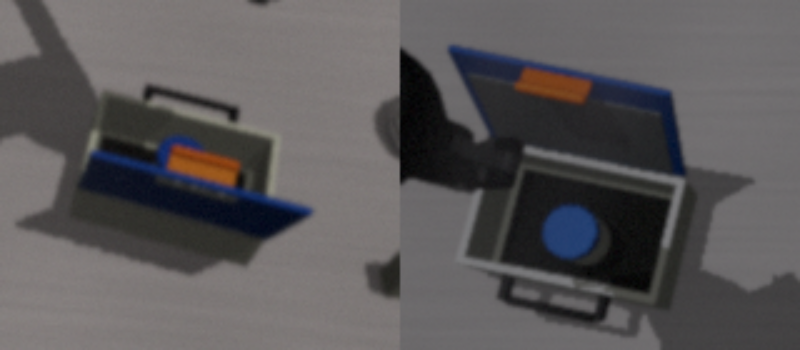

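The left crop (scene) shows the blue cap beside the orange tab in the case. The right crop (top) shows the pot upright on the mat at (570,230), with its cap at (519,218) and z about 56. Next I'll go behind the lid and swing it shut.

Call:
{"fn": "play_rows", "kwargs": {
  "steps": [
    {"delta_pos": [-3, 0.2, 0], "yaw": 0, "jaw": 0},
    {"delta_pos": [-6, 0.2, 0], "yaw": 0, "jaw": 0},
    {"delta_pos": [-9, 0.2, 0], "yaw": 0, "jaw": 0},
    {"delta_pos": [-12, 0.2, 0], "yaw": 0, "jaw": 0},
    {"delta_pos": [-13.8, 0.2, 0], "yaw": 0, "jaw": 0},
    {"delta_pos": [-13.8, 0.2, 3], "yaw": 0, "jaw": 0},
    {"delta_pos": [-13.8, 0.2, 6], "yaw": 0, "jaw": 0},
    {"delta_pos": [-13.8, 0.2, 8], "yaw": 0, "jaw": 0}
  ]
}}

```text
clock: 11.6
eef_pos: [653.8, 189.2, 197.9]
tcp_rot: [-3.139, -0.005, 2.938]
contact_force: [0.2, -0.0, 0.2]
opening: -0.003
grasp_force: 0.0
```

```bash
cat >> h.py <<'E'
def cs():
    s=r.sense();a=-.2;d=s["eef_pos"][:2]-[527,215.3]
    print("case xyz",round(d@[np.cos(a),np.sin(a)],1),round(d@[-np.sin(a),np.cos(a)],1),s["eef_pos"][2].round(1),"rot",s["tcp_rot"].round(3),"F",s["contact_force"].round(1),"t",s["clock"])
E
python3 -c "
from h import *
cs()"
```

```text
case xyz 129.4 -0.4 197.9 rot [-3.139 -0.005  2.938] F [ 0.2 -0.   0.2] t 11.6
```

Call:
{"fn": "play_rows", "kwargs": {
  "steps": [
    {"delta_pos": [0, 0, 2], "yaw": 0, "jaw": 0},
    {"delta_pos": [0, 0, 4], "yaw": 0, "jaw": 0},
    {"delta_pos": [1, 0, 4], "yaw": 0, "jaw": 0},
    {"delta_pos": [2, 0, 4], "yaw": 0, "jaw": 0},
    {"delta_pos": [3, 0, 4], "yaw": 0, "jaw": 0},
    {"delta_pos": [4, 0, 4], "yaw": 0, "jaw": 0},
    {"delta_pos": [5, 0, 4], "yaw": 0, "jaw": 0},
    {"delta_pos": [6, 0, 4], "yaw": 0, "jaw": 0}
  ]
}}

```text
clock: 12.4
eef_pos: [596.0, 202.3, 163.1]
tcp_rot: [3.141, 0.001, 2.938]
contact_force: [0.8, -0.8, 1.0]
opening: 0.003
grasp_force: 0.3
```

```bash
python3 -c "
from h import *
cs()"
```

```text
case xyz 70.2 1.0 163.1 rot [3.141e+00 1.000e-03 2.938e+00] F [ 0.8 -0.8  1. ] t 12.4
```

Call:
{"fn": "play_rows", "kwargs": {
  "steps": [
    {"delta_pos": [0.9, 0, 0.1], "yaw": 0, "jaw": 0},
    {"delta_pos": [1.8, 0, 0.2], "yaw": 0, "jaw": 0},
    {"delta_pos": [2.7, 0, 0.4], "yaw": 0, "jaw": 0},
    {"delta_pos": [3.5, 0, 0.6], "yaw": 0, "jaw": 0},
    {"delta_pos": [4.4, 0, 0.9], "yaw": 0, "jaw": 0},
    {"delta_pos": [5.3, 0, 1.4], "yaw": 0, "jaw": 0},
    {"delta_pos": [6.1, 0, 1.9], "yaw": 0, "jaw": 0},
    {"delta_pos": [6.8, 0, 2.5], "yaw": 0, "jaw": 0}
  ]
}}

```text
clock: 13.2
eef_pos: [529.3, 215.8, 136.8]
tcp_rot: [-3.142, -0.0, 2.938]
contact_force: [-0.4, 0.7, 0.1]
opening: -0.001
grasp_force: 0.2
```

```bash
python3 -c "
from h import *
cs()
im,d=vision.grab_frame('scene')
cv2.imwrite('pics/l.png',cv2.resize(im[130:290,270:450,::-1],(720,560)))"
```

```text
case xyz 2.2 1.0 136.8 rot [-3.142 -0.     2.938] F [-0.4  0.7  0.1] t 13.2
```

View pics/l.png

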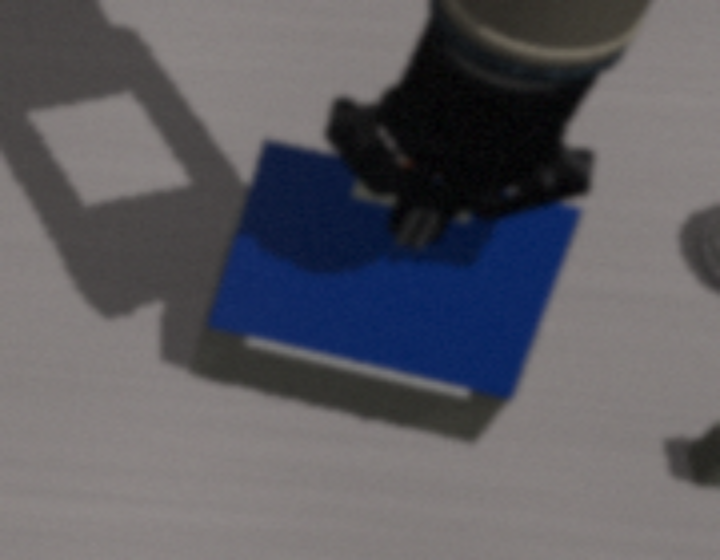

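The lid is following and lies forward under the fingers, which touch it near crop (415,235), close to the thumb patch. I'll continue along the arc.

Call:
{"fn": "play_rows", "kwargs": {
  "steps": [
    {"delta_pos": [0.7, 0, 0.6], "yaw": 0, "jaw": 0},
    {"delta_pos": [1.3, 0, 1.2], "yaw": 0, "jaw": 0},
    {"delta_pos": [1.8, 0, 2], "yaw": 0, "jaw": 0},
    {"delta_pos": [2.3, 0, 2.9], "yaw": 0, "jaw": 0},
    {"delta_pos": [2.7, 0, 3.7], "yaw": 0, "jaw": 0},
    {"delta_pos": [3, 0, 4.3], "yaw": 0, "jaw": 0},
    {"delta_pos": [3.2, 0, 4.7], "yaw": 0, "jaw": 0},
    {"delta_pos": [3.3, 0, 4.9], "yaw": 0, "jaw": 0}
  ]
}}

```text
clock: 14.05
eef_pos: [497.5, 222.4, 87.8]
tcp_rot: [-3.141, -0.0, 2.938]
contact_force: [0.1, 0.1, 0.2]
opening: -0.002
grasp_force: 0.0
```

```bash
python3 -c "
from h import *
cs()"
```

```text
case xyz -30.3 1.1 87.8 rot [-3.141 -0.     2.938] F [0.1 0.1 0.2] t 14.05
```

Call:
{"fn": "play_rows", "kwargs": {
  "steps": [
    {"delta_pos": [0, 0, -1], "yaw": 0, "jaw": 0},
    {"delta_pos": [1, 0, -1], "yaw": 0, "jaw": 0},
    {"delta_pos": [2, 0, -1], "yaw": 0, "jaw": 0},
    {"delta_pos": [2.6, 0, -0.8], "yaw": 0, "jaw": 0},
    {"delta_pos": [2.6, 0, -0.4], "yaw": 0, "jaw": 0},
    {"delta_pos": [2.6, 0, 0], "yaw": 0, "jaw": 0},
    {"delta_pos": [2.6, 0, 0.2], "yaw": 0, "jaw": 0},
    {"delta_pos": [2.6, 0, 0.3], "yaw": 0, "jaw": 0}
  ]
}}

```text
clock: 14.85
eef_pos: [472.2, 227.7, 85.1]
tcp_rot: [-3.141, -0.001, 2.938]
contact_force: [-3.8, 0.2, 8.2]
opening: 0.002
grasp_force: 3.7
```

```bash
python3 -c "
from h import *
cs()"
```

```text
case xyz -56.2 1.3 85.1 rot [-3.141e+00 -1.000e-03  2.938e+00] F [-3.8  0.2  8.2] t 14.85
```

Call:
{"fn": "play_rows", "kwargs": {
  "steps": [
    {"delta_pos": [0, 0, 0.2], "yaw": 0, "jaw": 0},
    {"delta_pos": [0, 0, 0.4], "yaw": 0, "jaw": 0},
    {"delta_pos": [0, 0, 0.5], "yaw": 0, "jaw": 0},
    {"delta_pos": [0, 0, 0.6], "yaw": 0, "jaw": 0},
    {"delta_pos": [0, 0, 0.7], "yaw": 0, "jaw": 0},
    {"delta_pos": [0, 0, 0.8], "yaw": 0, "jaw": 0},
    {"delta_pos": [0, 0, 0.9], "yaw": 0, "jaw": 0},
    {"delta_pos": [0, 0, 0.9], "yaw": 0, "jaw": 0}
  ]
}}

```text
clock: 15.65
eef_pos: [472.3, 227.6, 76.1]
tcp_rot: [-3.141, -0.0, 2.938]
contact_force: [0.5, -0.1, 0.6]
opening: -0.001
grasp_force: 0.0
```

Call:
{"fn": "play_rows", "kwargs": {
  "steps": [
    {"delta_pos": [0, 0, 0.1], "yaw": 0, "jaw": 0},
    {"delta_pos": [0, 0, 0.2], "yaw": 0, "jaw": 0},
    {"delta_pos": [0, 0, 0.25], "yaw": 0, "jaw": 0},
    {"delta_pos": [0, 0, 0.3], "yaw": 0, "jaw": 0},
    {"delta_pos": [0, 0, 0.35], "yaw": 0, "jaw": 0},
    {"delta_pos": [0, 0, 0.4], "yaw": 0, "jaw": 0},
    {"delta_pos": [0, 0, 0.4], "yaw": 0, "jaw": 0},
    {"delta_pos": [0, 0, 0.4], "yaw": 0, "jaw": 0}
  ]
}}

```text
clock: 16.45
eef_pos: [472.4, 227.7, 72.5]
tcp_rot: [3.142, 0.0, 2.938]
contact_force: [-1.6, -0.3, 4.7]
opening: 0.003
grasp_force: 2.4
```

Call:
{"fn": "play_rows", "kwargs": {
  "steps": [
    {"delta_pos": [0, 0, 0.05], "yaw": 0, "jaw": 0},
    {"delta_pos": [0, 0, 0.1], "yaw": 0, "jaw": 0},
    {"delta_pos": [0, 0, 0.1], "yaw": 0, "jaw": 0},
    {"delta_pos": [0, 0, 0.1], "yaw": 0, "jaw": 0},
    {"delta_pos": [0, 0, 0.1], "yaw": 0, "jaw": 0},
    {"delta_pos": [0, 0, 0], "yaw": 0, "jaw": 0},
    {"delta_pos": [0, 0, -1], "yaw": 0, "jaw": 0},
    {"delta_pos": [0, 0, -3], "yaw": 0, "jaw": 0}
  ]
}}

```text
clock: 17.25
eef_pos: [471.4, 227.2, 101.8]
tcp_rot: [-3.14, -0.002, 2.938]
contact_force: [-0.3, -0.4, 0.2]
opening: 0.0
grasp_force: 0.0
```

Call:
{"fn": "play_rows", "kwargs": {
  "steps": [
    {"delta_pos": [0, 0, -4], "yaw": 0, "jaw": 0},
    {"delta_pos": [0, 0, -8], "yaw": 0, "jaw": 0},
    {"delta_pos": [3, 0, -11], "yaw": 0, "jaw": 0},
    {"delta_pos": [6, 0, -13], "yaw": 0, "jaw": 0},
    {"delta_pos": [9, 0, -13], "yaw": 0, "jaw": 0},
    {"delta_pos": [12, 0, -13], "yaw": 0, "jaw": 0},
    {"delta_pos": [12, 0, -13], "yaw": 0, "jaw": 0},
    {"delta_pos": [12, 0, -13], "yaw": 0, "jaw": 0}
  ]
}}

```text
clock: 18.05
eef_pos: [354.8, 252.2, 232.9]
tcp_rot: [3.141, 0.001, 2.939]
contact_force: [0.3, -0.1, -0.2]
opening: -0.004
grasp_force: 0.0
```

```bash
python3 - <<'E'
from h import *
cs()
im,d=vision.grab_frame('scene');im2,d2=vision.grab_frame('top')
for cam,i,dd in (("scene",im,d),("top",im2,d2)):
    P=pts(cam,dd,dd>0);v,u=np.nonzero(dd>0);hsv=cv2.cvtColor(i,cv2.COLOR_RGB2HSV)[v,u]
    k=(hsv[:,0]>105)&(hsv[:,0]<130)&(hsv[:,1]>120)&(P[:,0]>420)&(P[:,0]<680)&(P[:,1]>90)&(P[:,1]<330)&(P[:,2]>40)&(P[:,2]<120);L=P[k]
    x=(L[:,:2]-[527,215.3])@[np.cos(-.2),np.sin(-.2)]
    print(cam,len(L),"slope,z0",np.polyfit(x,L[:,2],1),x.min(),x.max(),np.percentile(L[:,2],[5,50,95]))
for t in ("pot_yellow","pot_red"):
    for o in vision.cut_out("scene",t)[:2]:
        P=pts("scene",d,o["region"]);print(t,o["uv"],np.median(P,0))
cv2.imwrite("pics/f.png",cv2.resize(im[110:300,110:450,::-1],(800,447)))
E
```

```text
case xyz -176.1 2.0 232.9 rot [3.141e+00 1.000e-03 2.939e+00] F [ 0.3 -0.1 -0.2] t 18.05
scene 3131 slope,z0 [-1.22186704e-03  7.21003257e+01] -67.19031401448267 54.000881400763284 [70.095858   72.08396803 74.16028391]
top 4549 slope,z0 [2.00404516e-03 7.28244029e+01] -71.18964056679661 51.56181806094732 [70.31253028 72.85706459 75.22031284]
pot_yellow [150.1, 195.4] [ 515.95341836 -287.3975972    48.49103651]
pot_red [207.2, 180.5] [ 471.3291223  -151.47160992   49.11609028]
pot_red [364.3, 209.9] [522.81512473 216.08626732  72.03023145]
```

View pics/f.png

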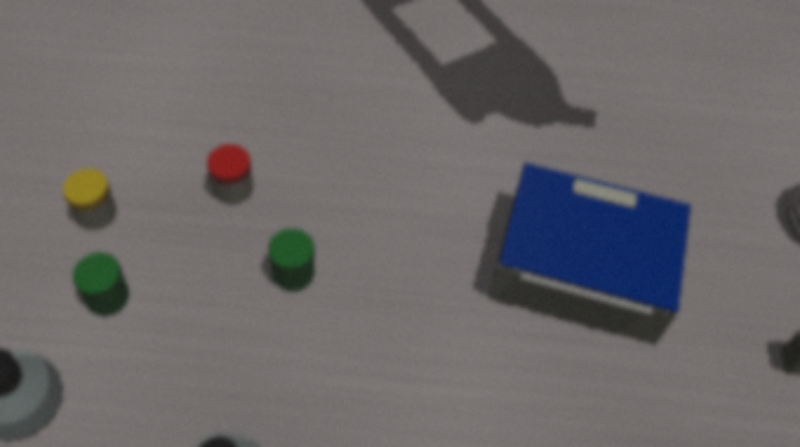

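The lid is level: slope is about 0, its outer face is at 72.5 mm, and it spans crop (500–690,165–310). The yellow (87,190) and red (229,165) pots have not moved, and the arm is clear of everything.

```bash
python3 -c "
from rig import r
print(r.sign_off())"
```

```text
the job is handed in; nothing more can be done
None
```

I put the blue-capped pot upright in the case and pressed the lid shut. It stayed level and fully closed (outer face at 72.5 mm) once the arm let go, the yellow and red pots were left where they stood, and I handed the job in at about 18 s.

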